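# Close the tea box: fold its flap over and tuck it under the lip

## Task

Close the wooden tea box with the fingertips: push its standing flap over until it lies flat on the box, then, keeping it down, push against the raised step on the flap so that its free edge slides well in beneath the metal lip and stays there when you let go. Only press and push, without forcing it: do not grip the flap or take it between the fingers, and leave the jars, tins, mug and glass around the box where they are.

Things in the scene. Friction and masses are not known exactly. Their poses are not given: they have to be found in the camera images.
- tea_box: Open pale wooden box of tea sachets, 165 (x) x 150 (y) x 45 mm high, fixed to the worktop; origin under its centre. Its x points from the hinge side (towards the robot) to the lip side, z up. The flap, 125 mm long, 134 wide, 4 thick, lies with its top at box z = 51 mm when closed. Aluminium ears 56 mm long, up to z = 63, flank the hinge at y = +-72.5 mm.
- flap (a joint): Hinge angle of the flap, rad: 0 = folded flat on the box, 1.57 = upright, more = leaning back away from the lip. A weak spring keeps it standing at about 1.2 to 1.7 and lifts it again if let go untucked. Folding takes about 1.5 N at 62 mm from the hinge, more nearer to it.
- flap_slide (a joint): How far the hinge pin, with the flap, is shifted along its slots towards the lip (box +x), m: 0 to 0.022. Sliding takes about 4 N, and it stays where it is left; it starts at 0 to 0.002. If it is shifted forward while the flap stands, the edge comes down on top of the lip instead of in front of it.
- hinge_home (a point): Fixed point of the box: middle of the hinge axis at slide = 0 (box x = -74, y = 0, z = 49 mm). The axis is parallel to the box's y.
- flap_step (a point): Foot of the raised thumb step on the flap's outer face (its top once folded): a ridge 90 mm wide, 10 mm high, steep face towards the hinge, sloping back towards the free edge. The point is on the outer face at the middle of the steep face, 75 mm from the hinge axis. Between hinge and step the face is flat and free.
- flap_mid (a point): Centre of the flap panel, half-way through its thickness, 62.5 mm from the hinge axis. Its x runs along the flap to the free edge, z out of the outer face (up once folded).
- flap_edge (a point): Middle of the flap's free edge, half-way through its thickness, 125 mm from the hinge axis. Folded flat at slide = 0 it lies at box x = 51 mm, just short of the lip.
- lip_mouth (a point): Fixed point in the mouth of the aluminium retaining lip that spans the box's far side (box x = 55, y = 0, z = 56 mm). The lip covers box x = 54 to 82 mm; its flat underside is at box z = 55 mm (4 mm above the flat flap), its mouth flares up to z = 61 mm, its top is at z = 59 to 65 mm.
- spice_jar_2: Loose glass spice jar, 46 mm across, 106 mm high, beside the tea box; origin at its foot. Leave alone.
- tin_2: Loose food tin, 57 mm across, 72 mm high, beside the tea box; origin at its foot. Leave alone.
- mug_1: Loose striped mug, 86 mm across, 90 mm high, at the back left; origin at its foot. Leave alone.
- tin_1: Loose food tin, 57 mm across, 72 mm high, to the right; origin at its foot. Leave alone.
- jar_1: Loose jar with a screw lid, 64 mm across, 97 mm high, to the right; origin at its foot. Leave alone.
- glass_1: Loose small drinking glass, 48 mm across, 61 mm high, to the left; origin at its foot. Leave alone.

How it is judged:
On the way, in this order (a step that is already met when the one before it is completed fails the run):
1. the flap is folded over in front of the lip (value of joint flap below 0.25 rad and value of joint flap_slide below 0.012 m), for 0.05 s.
2. the flap's edge is tucked beneath the lip (value of joint flap below 0.07 rad and value of joint flap_slide above 0.014 m and z of flap_edge in the frame of lip_mouth below 0.004 m and x of flap_edge in the frame of lip_mouth above 0.009 m), for 0.2 s.
At the end, for the whole second after the job is handed in: The flap lies folded (hinge below 0.07 rad), slid at least 14 of its 22 mm towards the lip so that its edge is more than 9 mm inside the mouth and beneath the lip, at rest and held there by the lip alone; the bystanders are within 25 mm of where they stood (all of step 2 and velocity of joint flap between -0.05 and 0.05 rad/s and distance of each of spice_jar_2, tin_2, mug_1, tin_1, jar_1, glass_1 from where it was at the start of the episode below 0.025 m); the robot touches nothing.
It fails at once if a jar, tin, mug or glass is moved more than 25 mm, lifted or knocked over (distance of any of spice_jar_2, tin_2, mug_1, tin_1, jar_1, glass_1 from where it was at the start of the episode above 0.025 m or angle between any of spice_jar_2, tin_2, mug_1, tin_1, jar_1, glass_1's own z axis and vertical above 0.3 rad).
It fails at once if the flap is taken between the fingers (z of the grasp point in the frame of flap_mid between -0.004 and 0.004 m and x of the grasp point in the frame of flap_mid between -0.06 and 0.066 m and y of the grasp point in the frame of flap_mid between -0.07 and 0.07 m and contact force between the fingers and tea_box above 1 N).
It fails at once if the box or flap is pressed with more than 40 N (contact force between any of the arm, the fingers and tea_box above 40 N).
It also fails if it takes over 38 s, if anything falls off the work surface, if the arm or the gripper's body presses on something with over 40 N, if the wrist force passes 120 N, or if a joint passes its speed limit or range.

## Robot

A 6-joint arm with a two-finger parallel gripper is mounted at the origin on a cart in front of the work surface, level with it; the furniture and walls round the work are solid. World frame = base frame: x ahead of the robot, y to its left, z up, the work surface at z = 0. Lengths are in m, angles in rad, forces in N, time in s.
With the tool pointing down it reaches from about 0.35 to 0.925 m from the base axis. Payload 6.4 kg.
Tool frame: the origin (TCP) lies between the finger pads; the fingertips stand 17 mm ahead of it and the grasp point (between the pads) lies 2 mm behind it; z points along the fingers, y is the line along which they close (so a half turn about z gives the same grasp; the last joint's range is limited). The gripper opens to 94 mm and grips with 3 to 60 N. Pads are 16 mm wide; open, the fingers measure 119 mm over their backs; the gripper's body (75 mm by 177 mm) begins 78 mm behind the grasp point.
Start: joints at [1.089, 0.245, 1.558, -0, 1.339, -0.174], TCP at [0.197, 0.619, 0.222] pointing down, gripper open.
Joint ranges: [-3.13, 3.13], [-1.02, 2.26], [0.13, 2.54], [-0.95, 4.09], [0.21, 2.88], [-2.74, 2.74]. Speed limits (rad/s): [2.57, 2.57, 3.14, 3.14, 3.14, 3.14].

## Interface

Orientations are given as a 3x3 rotation matrix whose columns are the frame's x, y, z axes.
In Python, from bench import bot gives the robot as it stands.
- The arm moves only by the tool carry_out, never from a script. Its argument "commands" is a list of rows, each an object of numbers: "x", "y", "z": the shift along the tool's x, y, z each as a share of 0.2 m, from -1 to 1; "wx", "wy", "wz": the turn, a rotation vector about the tool's x, y, z each as a share of 180 degrees, from -1 to 1. A call has 1 to 20 rows; each row is the pose to reach, as a shift and turn from the pose commanded when the call began, along the tool's axes at that moment, turning the shorter way round; what a row does not reach only later rows make up. A row lasts 1/10 s, in which the tool goes at most 50 mm and 8.59 degrees, less where a joint would pass 70% of its speed; a pose out of reach is approached as far as the arm can. A call with a number of a shift or a turn outside -1 to 1 is refused whole. A call with a gripper value outside its range is refused whole. "fingers" is the closure, from -1 (fully open) to 1 (shut), set as the call begins (left out, the last holds). The fingers move at their own pace and stop on an object; "newtons" is the grip in N (left out, the last holds). Time passes only in rows, so rows that repeat a pose let the fingers close. It gives the time, the measured TCP pose, the force, the opening and the grip force at its end, in the units of the state.
- bot.sense(): the state, without advancing time (a new reading comes with each control period).
- bot.camera(name): name is "side" or "top"; returns the picture (420x560x3 uint8, blue, green, red); there is no depth.
- bot.camera_params(name): a dict with "fovy" (degrees; the focal length in pixels is half the picture's height over the tangent of half this angle, whatever the lens; pixels are square), "cx", "cy" (the principal point, pixels), "R" (3x3) and "t" (3): a world point X has camera coordinates R X + t. Camera axes: x right, y down, z forward; pixel columns grow to the right and rows downward; lengths in m; the calibration is good to about 2 mm. A picture is of the moment at which its call begins. camera_params takes no time and is no camera call.
- bot.job_done(): hands the job in; it is judged then, once.
Trained networks look in the newest picture that a camera, given by its name, has taken for a name from the list of things; names that differ only in an ending like _2 or _b are one class to them, and where a whole thing is asked for, a point or a joint stands for the part that bears it (a point fixed in the world has none). Each returns a list of dicts, best first, with "score" (0 to 1); they miss things now and then, are a little off and sometimes report something else, mostly with a low value. They report only what shows in the picture. A call takes as long as a camera call.
- bot.recognise(name, camera): "bbox" ([left, top, right, bottom] in pixels, round what is visible of it).
- bot.trace(name, camera): "region" (420x560 bool, what is visible of it) and "bbox" ([left, top, right, bottom] in pixels, round what is visible of it).
The state is a dict: "t": time; "joints": joint angles; "joint_vel": joint speeds; "joint_efforts": joint torques, N m; "ee_pos": TCP position; "tool_rot": TCP orientation; "force": force on the tool from outside, world axes, zero at the start; "torque": the same for the moment, N m; "grip_width": finger opening in m; "grasp_force": force on a finger pad.
Only numpy, scipy, OpenCV 4.12 (cv2) and the standard library are available. Lean on these libraries where they do the work, as an engineer would, in place of code of your own. Each camera call takes 0.05 s, during which the arm holds its last target. There are 200 camera calls.

## Working session

There is one attempt and no reset: what is moved stays moved. The work goes in short steps, Python scripts to look and compute and a tool call to move; the robot and the scene stay as the last step left them, time stands still between calls to the robot, and variables do not carry over. Pictures are saved under pics/ and viewed, at most 10 in all, crops included, and the job is handed in when it is done.

Besides the shell and the picture viewer there is one more tool, called after "Call:" as a command line: name --argument value ..., lists and objects as JSON in quotes. carry_out: Moves the arm, as the interface text tells. Shift numbers are shares of 0.2 m and turn numbers shares of 180 degrees, none past 1 either way. Its arguments: {"type":"object","properties":{"commands":{"type":"array","items":{"type":"object","properties":{"x":{"type":"number","minimum":-1,"maximum":1},"y":{"type":"number","minimum":-1,"maximum":1},"z":{"type":"number","minimum":-1,"maximum":1},"wx":{"type":"number","minimum":-1,"maximum":1},"wy":{"type":"number","minimum":-1,"maximum":1},"wz":{"type":"number","minimum":-1,"maximum":1}}}},"fingers":{"type":"number"},"newtons":{"type":"number"}},"required":["commands"]}

```bash
mkdir -p pics; python3 - <<'E'
from bench import bot
import cv2,numpy as np
for n in("side","top"):
    cv2.imwrite(f"pics/{n}0.png",bot.camera(n)); p=bot.camera_params(n); print(n,p)
    for k in("tea_box","flap","spice_jar_2","tin_2"):
        for d in bot.recognise(k,n)[:3]: print(k,np.round(d['score'],2),np.round(d['bbox']))
s=bot.sense();print(s['t'],s['ee_pos'],s['tool_rot'])
E
```

```text
side {'fovy': 45.43614968829357, 'cx': 276.2921799955416, 'cy': 203.14145069944178, 'R': array([[ 0.98572481, -0.16654461, -0.02468772],
       [-0.11558497, -0.56278301, -0.8184836 ],
       [ 0.1224202 ,  0.80965312, -0.57399923]]), 't': array([-0.51302906,  0.11490415,  1.36310448])}
tea_box 0.65 [251. 177. 335. 257.]
spice_jar_2 0.61 [321. 221. 344. 262.]
tin_2 0.86 [303. 294. 333. 335.]
top {'fovy': 52.69933861730691, 'cx': 284.92305756065963, 'cy': 207.5899232864805, 'R': array([[ 0.00387932, -0.99999084,  0.00181114],
       [-0.99687374, -0.00401014, -0.07890925],
       [ 0.07891579, -0.00149936, -0.99688016]]), 't': array([-0.03009476,  0.53844737,  1.11694181])}
tea_box 0.71 [256. 161. 332. 237.]
flap 0.78 [276. 208. 330. 231.]
flap 0.41 [140. 250. 167. 266.]
spice_jar_2 0.63 [331. 160. 349. 182.]
spice_jar_2 0.59 [124. 158. 167. 190.]
tin_2 0.77 [404. 195. 437. 217.]
tin_2 0.65 [239. 212. 263. 236.]
0.5 [0.19694452 0.6194404  0.22242561] [[-9.53003353e-01  3.02959748e-01 -8.73152852e-06]
 [ 3.02959748e-01  9.53003351e-01 -6.69981245e-05]
 [-1.19765590e-05 -6.64947390e-05 -9.99999998e-01]]
```

```bash
python3 - <<'E'
import cv2
a=cv2.imread("pics/side0.png")[150:350,210:410];b=cv2.imread("pics/top0.png")[130:270,220:360]
cv2.imwrite("pics/s1.png",cv2.resize(a,(600,600),interpolation=2))
cv2.imwrite("pics/t1.png",cv2.resize(b,(600,600),interpolation=2))
E
```

```text
(no output)
```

View pics/s1.png

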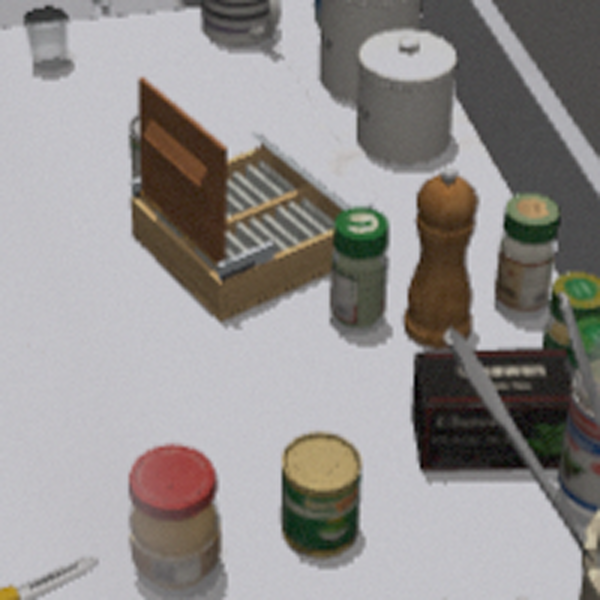

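View pics/t1.png

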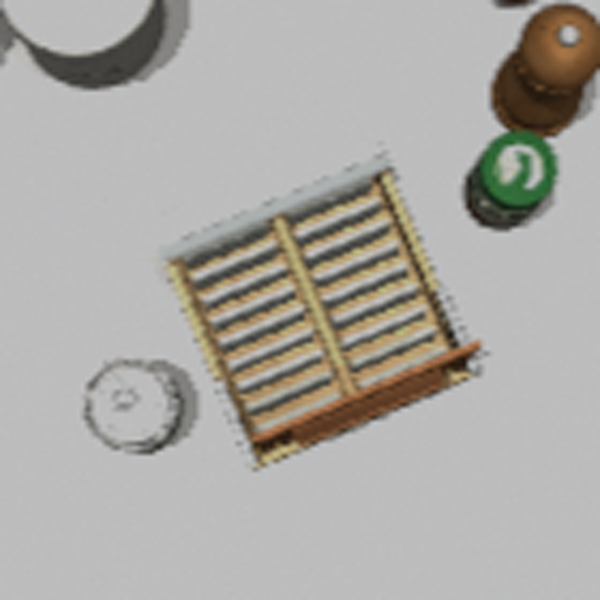

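View pics/side0.png

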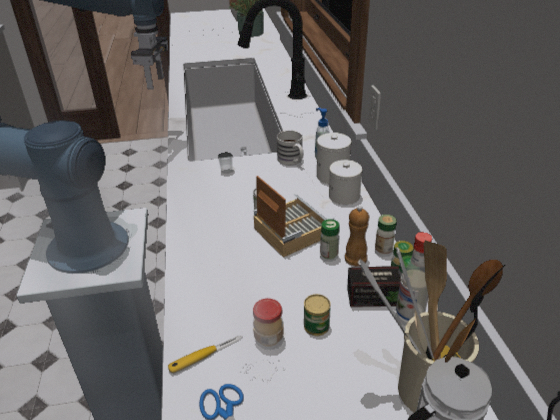

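The views show the box turned by about 25°, with the flap upright. The spice jar is on its right near the lip and tin_2 is on its left. In the top crop the hinge-side rim corners are at about (258,465) and (478,375), and the flap's top edge runs from (253,438) to (480,347).

```bash
cat > fit.py <<'E'
import numpy as np
from bench import bot
P={n:bot.camera_params(n) for n in("side","top")}
def proj(n,X):
    p=P[n];c=np.asarray(X)@p['R'].T+p['t'];f=210/np.tan(np.radians(p['fovy']/2))
    return np.stack([p['cx']+f*c[...,0]/c[...,2],p['cy']+f*c[...,1]/c[...,2]],-1)
def ray(n,u,z):
    p=P[n];f=210/np.tan(np.radians(p['fovy']/2));d=p['R'].T@np.array([(u[0]-p['cx'])/f,(u[1]-p['cy'])/f,1]);o=-p['R'].T@p['t']
    return o+d*(z-o[2])/d[2]
def w(q,b):
    c,s=np.cos(q[2]),np.sin(q[2]);b=np.asarray(b)
    return np.stack([q[0]+c*b[...,0]-s*b[...,1],q[1]+s*b[...,0]+c*b[...,1],b[...,2]],-1)
E
python3 - <<'E'
from fit import *
from scipy.optimize import least_squares
T=lambda u:(220+u[0]/4.286,130+u[1]/4.286); S=lambda u:(210+u[0]/3,150+u[1]/3)
box=[("top",T((258,465)),(-82.5,75,45)),("top",T((478,375)),(-82.5,-75,45)),
 ("top",T((165,247)),(82,75,60)),("top",T((385,152)),(82,-75,60)),
 ("side",S((222,320)),(-82.5,-75,0)),("side",S((133,235)),(-82.5,75,0)),("side",S((222,274)),(-82.5,-75,45)),("side",S((133,197)),(-82.5,75,45))]
fl=[("top",T((253,438)),67),("top",T((480,347)),-67),("side",S((140,78)),67),("side",S((224,152)),-67)]
def r(q):
    o=[proj(n,w(q,np.array(b)/1000))-u for n,u,b in box]
    for n,u,y in fl: o.append(proj(n,w(q,np.array([-.074+.125*np.cos(q[3]),y/1000,.049+.125*np.sin(q[3])])))-u)
    return np.ravel(o)
s=least_squares(r,[.55,0,.4,1.5],loss='soft_l1');q=s.x
print(q,np.round(s.fun.reshape(-1,2),1))
for nm,b in dict(hinge=(-.074,0,.049),step=(0.001,0,.051),lip=(.055,0,.056)).items(): print(nm,w(q,np.array(b)))
print("tin2",ray("top",T((132,400)),.07),"jar",ray("top",T((520,165)),.1))
ci=np.linalg.inv(np.array([[np.cos(q[2]),-np.sin(q[2])],[np.sin(q[2]),np.cos(q[2])]]))
for u,z in((T((132,400)),.07),(T((520,165)),.1)): print(ci@(ray("top",u,z)[:2]-q[:2]))
E
```

```text
[ 0.55988945 -0.05224752  0.38912044  1.53822473] [[-0.7  0.2]
 [ 1.  -0.3]
 [-2.7 -7.6]
 [-0.8 -6.8]
 [-1.1  1.1]
 [-0.2 -0.1]
 [-1.4  3.1]
 [-1.  -0.4]
 [ 1.1 -0.2]
 [ 1.6 -0.7]
 [-0.1 -0.6]
 [-0.4 -1. ]]
hinge [ 0.49142146 -0.08032126  0.049     ]
step [ 0.5608147  -0.05186815  0.051     ]
lip [ 0.61077782 -0.03138191  0.056     ]
tin2 [0.49391779 0.05936267 0.07      ] jar [ 0.63162512 -0.16945623  0.1       ]
[-0.01869774  0.12829455]
[ 0.02190691 -0.13566125]
```

```bash
python3 - <<'E'
from fit import *
import cv2
q=[.5599,-.0522,.389]
out=[]
for n,o,sz in(("top",(245,150),95),("side",(240,165),110)):
    k=400/sz;im=cv2.resize(cv2.imread(f"pics/{n}0.png")[o[1]:o[1]+sz,o[0]:o[0]+sz],(400,400),interpolation=cv2.INTER_CUBIC)
    for xs,z,c in(((-82.5,82.5),45,(0,0,255)),((54,82),60,(255,0,0))):
        b=np.array([(xs[0],75,z),(xs[1],75,z),(xs[1],-75,z),(xs[0],-75,z)])/1000
        u=(proj(n,w(q,b))-o+.5)*k
        cv2.polylines(im,[u.astype(int)],True,c,1)
    out.append(im)
cv2.imwrite("pics/ov.png",np.hstack(out))
E
```

```text
(no output)
```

View pics/ov.png

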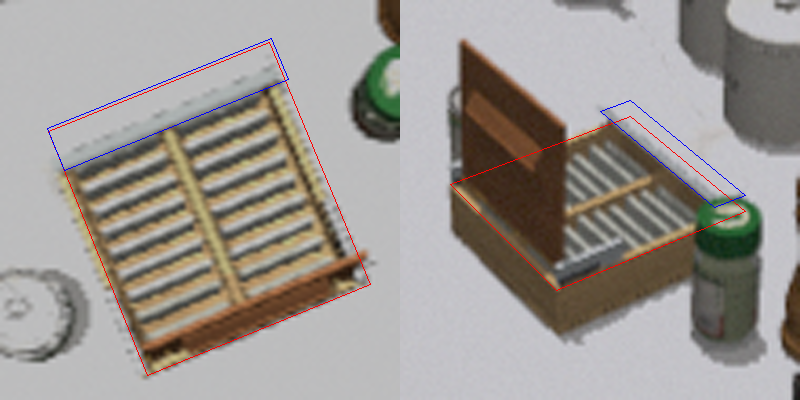

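Call:
carry_out --commands '[{"x": -0.575, "y": -0.75}, {"x": -0.575, "y": -0.75}, {"x": -0.575, "y": -0.75}, {"x": -0.575, "y": -0.75}, {"x": -0.575, "y": -0.75}]' --fingers 1 --newtons 10

```text
validation failed for argument at $.co...
```

Call:
carry_out --commands '[{"x": -0.575, "y": -0.75}, {"x": -0.575, "y": -0.75}, {"x": -0.575, "y": -0.75}, {"x": -0.575, "y": -0.75}, {"x": -0.575, "y": -0.75}]'

```text
validation failed for argument at $.co...
```

Call:
carry_out --commands '[{"x": -0.575, "y": -0.75}, {"x": -0.575, "y": -0.75}, {"x": -0.575, "y": -0.75}, {"x": -0.575, "y": -0.75}, {"x": -0.575, "y": -0.75}]'

```text
validation failed for argument at $.co...
```

Call:
carry_out --commands '[{"x": -0.575, "y": -0.75, "z": 0, "wx": 0, "wy": 0, "wz": 0}, {"x": -0.575, "y": -0.75, "z": 0, "wx": 0, "wy": 0, "wz": 0}, {"x": -0.575, "y": -0.75, "z": 0, "wx": 0, "wy": 0, "wz": 0}, {"x": -0.575, "y": -0.75, "z": 0, "wx": 0, "wy": 0, "wz": 0}, {"x": -0.575, "y": -0.75, "z": 0, "wx": 0, "wy": 0, "wz": 0}]' --fingers 1 --newtons 10

```text
t: 1.0
ee_pos: [0.2621, 0.4387, 0.2224]
tool_rot: [[-0.952, 0.307, 0.0], [0.307, 0.952, -0.001], [-0.001, -0.001, -1.0]]
force: [0.5, 0.8, 0.6]
grip_width: 0.0573
grasp_force: 0.0
```

Call:
carry_out --commands '[{"x": -0.575, "y": -0.75, "z": 0, "wx": 0, "wy": 0, "wz": 0}, {"x": -0.575, "y": -0.75, "z": 0, "wx": 0, "wy": 0, "wz": 0}, {"x": -0.575, "y": -0.75, "z": 0, "wx": 0, "wy": 0, "wz": 0}, {"x": -0.575, "y": -0.75, "z": 0, "wx": 0, "wy": 0, "wz": 0}, {"x": -0.575, "y": -0.75, "z": 0, "wx": 0, "wy": 0, "wz": 0}]'

```text
t: 1.5
ee_pos: [0.3267, 0.2616, 0.2229]
tool_rot: [[-0.951, 0.308, 0.001], [0.308, 0.951, 0.0], [-0.001, 0.001, -1.0]]
force: [0.2, 0.2, -0.2]
grip_width: 0.0174
grasp_force: 0.0
```

Call:
carry_out --commands '[{"x": -0.575, "y": -0.75, "z": 0, "wx": 0, "wy": 0, "wz": 0}, {"x": -0.575, "y": -0.75, "z": 0, "wx": 0, "wy": 0, "wz": 0}, {"x": -0.575, "y": -0.75, "z": 0, "wx": 0, "wy": 0, "wz": 0}, {"x": -0.575, "y": -0.75, "z": 0, "wx": 0, "wy": 0, "wz": 0}, {"x": -0.575, "y": -0.75, "z": 0, "wx": 0, "wy": 0, "wz": 0}]'

```text
t: 2.0
ee_pos: [0.391, 0.0838, 0.2231]
tool_rot: [[-0.951, 0.308, 0.001], [0.308, 0.951, -0.0], [-0.001, 0.0, -1.0]]
force: [-0.1, -0.1, 0.4]
grip_width: 0.0004
grasp_force: 0.0
```

Call:
carry_out --commands '[{"x": -0.575, "y": -0.75, "z": 0, "wx": 0, "wy": 0, "wz": -0.222}, {"x": -0.575, "y": -0.75, "z": 0, "wx": 0, "wy": 0, "wz": -0.222}, {"x": -0.575, "y": -0.75, "z": 0, "wx": 0, "wy": 0, "wz": -0.222}, {"x": -0.575, "y": -0.75, "z": 0, "wx": 0, "wy": 0, "wz": -0.222}, {"x": -0.575, "y": -0.75, "z": 0, "wx": 0, "wy": 0, "wz": -0.222}, {"x": -0.575, "y": -0.75, "z": 0.2, "wx": 0, "wy": 0, "wz": -0.222}, {"x": -0.575, "y": -0.75, "z": 0.35, "wx": 0, "wy": 0, "wz": -0.222}, {"x": -0.575, "y": -0.75, "z": 0.35, "wx": 0, "wy": 0, "wz": -0.222}, {"x": -0.575, "y": -0.75, "z": 0.35, "wx": 0, "wy": 0, "wz": -0.222}]'

```text
t: 2.9
ee_pos: [0.4541, -0.0904, 0.1528]
tool_rot: [[-0.924, -0.382, -0.0], [-0.382, 0.924, 0.0], [0.0, 0.001, -1.0]]
force: [0.1, -0.8, 0.6]
grip_width: 0.0007
grasp_force: 0.0
```

```bash
python3 - <<'E'
from fit import *
import cv2
s=bot.sense();e=s['ee_pos'];print(s['t'],e,s['tool_rot'],s['force'],s['joints'])
d=e[:2]-[.5599,-.0522];c,n=np.cos(.389),np.sin(.389);print("box",c*d[0]+n*d[1],-n*d[0]+c*d[1])
a=bot.camera("side")[130:270,200:380];cv2.imwrite("pics/s2.png",cv2.resize(a,None,fx=4,fy=4,interpolation=2))
E
```

```text
2.9 [ 0.45409075 -0.09041432  0.15284489] [[-9.24338934e-01 -3.81572357e-01 -2.66975409e-04]
 [-3.81572446e-01  9.24338804e-01  4.93665729e-04]
 [ 5.84065350e-05  5.58184913e-04 -9.99999843e-01]] [ 0.08182165 -0.79977089  0.61617425] [-4.42392219e-01 -1.28130776e-01  2.08195074e+00  3.57707122e-04
  1.18822532e+00 -2.40481900e+00]
box -0.11239740142301412 0.004770282279335569
```

View pics/s2.png

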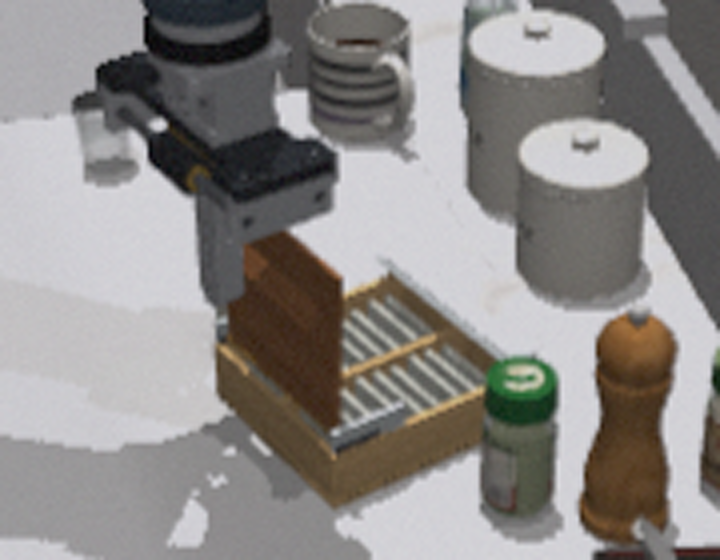

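Call:
carry_out --commands '[{"x": 0, "y": 0, "z": 0.125, "wx": 0, "wy": 0, "wz": 0}, {"x": 0, "y": 0, "z": 0.125, "wx": 0, "wy": 0, "wz": 0}, {"x": 0, "y": 0, "z": 0.125, "wx": 0, "wy": 0, "wz": 0}]'

```text
t: 3.25
ee_pos: [0.4543, -0.0916, 0.1289]
tool_rot: [[-0.925, -0.38, 0.002], [-0.38, 0.925, -0.001], [-0.001, -0.001, -1.0]]
force: [0.4, 0.1, 0.1]
grip_width: 0.0003
grasp_force: 0.0
```

```bash
cat > st.py <<'E'
from fit import *
def st():
    s=bot.sense();e=s['ee_pos'];d=e[:2]-[.5599,-.0522];c,n=np.cos(.389),np.sin(.389)
    f=s['force'];print("t",s['t'],"box mm",np.round(1e3*np.array([c*d[0]+n*d[1],-n*d[0]+c*d[1],e[2]]),1),"F",np.round([c*f[0]+n*f[1],-n*f[0]+c*f[1],f[2]],1))
    return np.array([c*d[0]+n*d[1],-n*d[0]+c*d[1],e[2]])*1e3
E
python3 - <<'E'
from st import *
p=st();R=bot.sense()['tool_rot'];print(R[:,0],p)
for a in np.radians([90,80,70,60,50,40,30,22,15,10,6,3,1]):
    n=max(0,10-13/np.tan(a));r=62
    x=-74+r*np.cos(a)-(n+2)*np.sin(a)-8;z=49+r*np.sin(a)+(n+2)*np.cos(a)+17
    print(round(np.degrees(a)),round(x),round(z),"shares",np.round([-(x-p[0])/200,-p[1]/200,-(z-p[2])/200],3))
E
```

```text
t 3.25 box mm [-112.7    3.6  128.9] F [ 0.4 -0.   0.1]
[-0.9248446  -0.38034339 -0.00116911] [-112.66031754    3.55539353  128.92454426]
90 -94 128 shares [-0.093 -0.018  0.005]
80 -81 129 shares [-0.159 -0.018  0.001]
70 -68 127 shares [-0.225 -0.018  0.011]
60 -55 122 shares [-0.289 -0.018  0.035]
50 -44 115 shares [-0.345 -0.018  0.071]
40 -36 107 shares [-0.384 -0.018  0.108]
30 -29 99 shares [-0.417 -0.018  0.151]
22 -25 91 shares [-0.437 -0.018  0.189]
15 -23 84 shares [-0.45  -0.018  0.225]
10 -21 79 shares [-0.457 -0.018  0.251]
6 -21 74 shares [-0.461 -0.018  0.272]
3 -20 71 shares [-0.462 -0.018  0.288]
1 -20 69 shares [-0.463 -0.018  0.299]
```

Call:
carry_out --commands '[{"x": -0.05, "y": -0.018, "z": 0.003, "wx": 0, "wy": 0, "wz": 0}, {"x": -0.093, "y": -0.018, "z": 0.003, "wx": 0, "wy": 0, "wz": 0}, {"x": -0.125, "y": -0.018, "z": 0.003, "wx": 0, "wy": 0, "wz": 0}, {"x": -0.16, "y": -0.018, "z": 0.003, "wx": 0, "wy": 0, "wz": 0}, {"x": -0.19, "y": -0.018, "z": 0.006, "wx": 0, "wy": 0, "wz": 0}, {"x": -0.225, "y": -0.018, "z": 0.011, "wx": 0, "wy": 0, "wz": 0}, {"x": -0.257, "y": -0.018, "z": 0.022, "wx": 0, "wy": 0, "wz": 0}, {"x": -0.289, "y": -0.018, "z": 0.035, "wx": 0, "wy": 0, "wz": 0}, {"x": -0.318, "y": -0.018, "z": 0.053, "wx": 0, "wy": 0, "wz": 0}, {"x": -0.345, "y": -0.018, "z": 0.071, "wx": 0, "wy": 0, "wz": 0}, {"x": -0.345, "y": -0.018, "z": 0.071, "wx": 0, "wy": 0, "wz": 0}, {"x": -0.345, "y": -0.018, "z": 0.071, "wx": 0, "wy": 0, "wz": 0}]'

```text
t: 4.45
ee_pos: [0.5186, -0.0687, 0.113]
tool_rot: [[-0.925, -0.38, -0.001], [-0.38, 0.925, 0.0], [0.0, 0.0, -1.0]]
force: [0.9, 0.5, -0.9]
grip_width: 0.0005
grasp_force: 0.0
```

```bash
python3 - <<'E'
from st import *
import cv2
p=st()
a=bot.camera("side")[150:270,220:360];b=bot.camera("top")[140:260,230:370];cv2.imwrite("pics/s3.png",cv2.resize(np.vstack([a,b]),None,fx=2.5,fy=2.5,interpolation=2))
for a in np.radians([50,45,40,35,30,25,20,15,10,6,3,1,0]):
    n=max(0,10-13/np.tan(a));r=62
    x=-74+r*np.cos(a)-(n+2)*np.sin(a)-8;z=49+r*np.sin(a)+(n+2)*np.cos(a)+17
    print(round(np.degrees(a)),round(x),round(z),"shares",np.round([-(x-p[0])/200,-p[1]/200,-(z-p[2])/200],3))
E
```

```text
t 4.45 box mm [-44.4   0.4 113. ] F [ 1.   0.2 -0.9]
50 -44 115 shares [-0.004 -0.002 -0.009]
45 -40 111 shares [-0.024 -0.002  0.009]
40 -36 107 shares [-0.043 -0.002  0.028]
35 -32 103 shares [-0.06  -0.002  0.049]
30 -29 99 shares [-0.076 -0.002  0.071]
25 -27 94 shares [-0.089 -0.002  0.095]
20 -24 89 shares [-0.1   -0.002  0.119]
15 -23 84 shares [-0.109 -0.002  0.145]
10 -21 79 shares [-0.116 -0.002  0.171]
6 -21 74 shares [-0.119 -0.002  0.193]
3 -20 71 shares [-0.121 -0.002  0.209]
1 -20 69 shares [-0.122 -0.002  0.219]
0 -20 68 shares [-0.122 -0.002  0.225]<stdin>:6: RuntimeWarning: divide by zero encountered in scalar divide
```

View pics/s3.png

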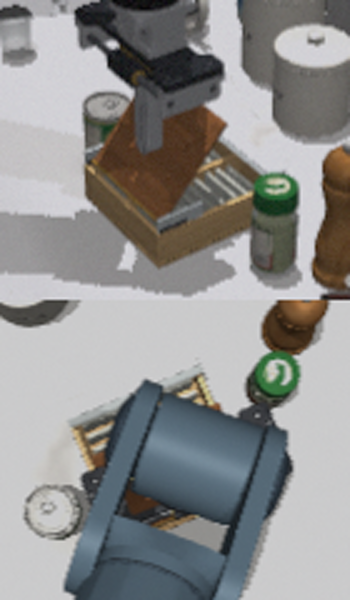

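The flap is at about 45°, with the fingertip just on the hinge side of the step. The jar and tin are clear, so I keep folding.

Call:
carry_out --commands '[{"x": -0.024, "y": 0, "z": 0.009, "wx": 0, "wy": 0, "wz": 0}, {"x": -0.043, "y": 0, "z": 0.028, "wx": 0, "wy": 0, "wz": 0}, {"x": -0.06, "y": 0, "z": 0.049, "wx": 0, "wy": 0, "wz": 0}, {"x": -0.076, "y": 0, "z": 0.071, "wx": 0, "wy": 0, "wz": 0}, {"x": -0.089, "y": 0, "z": 0.095, "wx": 0, "wy": 0, "wz": 0}, {"x": -0.1, "y": 0, "z": 0.119, "wx": 0, "wy": 0, "wz": 0}, {"x": -0.109, "y": 0, "z": 0.145, "wx": 0, "wy": 0, "wz": 0}, {"x": -0.116, "y": 0, "z": 0.171, "wx": 0, "wy": 0, "wz": 0}, {"x": -0.119, "y": 0, "z": 0.19, "wx": 0, "wy": 0, "wz": 0}, {"x": -0.12, "y": 0, "z": 0.2, "wx": 0, "wy": 0, "wz": 0}, {"x": -0.12, "y": 0, "z": 0.205, "wx": 0, "wy": 0, "wz": 0}, {"x": -0.12, "y": 0, "z": 0.205, "wx": 0, "wy": 0, "wz": 0}, {"x": -0.12, "y": 0, "z": 0.205, "wx": 0, "wy": 0, "wz": 0}]'

```text
t: 5.85
ee_pos: [0.5408, -0.0597, 0.0722]
tool_rot: [[-0.925, -0.38, -0.0], [-0.38, 0.925, -0.0], [0.0, 0.0, -1.0]]
force: [0.2, -0.6, 0.5]
grip_width: 0.0004
grasp_force: 0.2
```

```bash
python3 - <<'E'
from st import *
import cv2
p=st()
a=bot.camera("side")[170:260,240:350];cv2.imwrite("pics/s4.png",cv2.resize(a,None,fx=5,fy=5,interpolation=2))
E
```

```text
t 5.85 box mm [-20.6   0.3  72.2] F [-0.  -0.6  0.5]
```

View pics/s4.png

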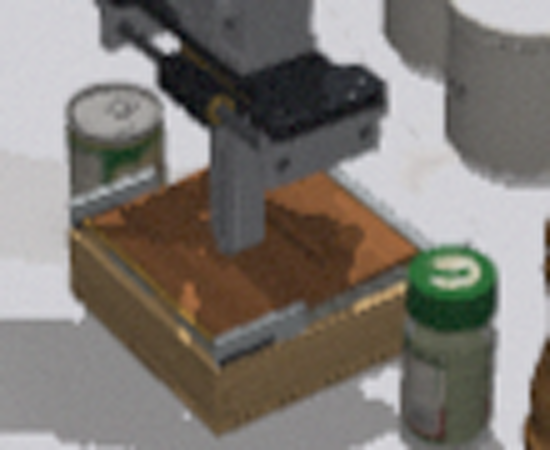

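The flap is nearly flat in front of the lip, with the fingertip on it short of the step. Next I press down gently.

Call:
carry_out --commands '[{"x": 0, "y": 0, "z": 0.007, "wx": 0, "wy": 0, "wz": 0}, {"x": 0, "y": 0, "z": 0.014, "wx": 0, "wy": 0, "wz": 0}, {"x": 0, "y": 0, "z": 0.018, "wx": 0, "wy": 0, "wz": 0}, {"x": 0, "y": 0, "z": 0.018, "wx": 0, "wy": 0, "wz": 0}]'

```text
t: 6.3
ee_pos: [0.5409, -0.0597, 0.0686]
tool_rot: [[-0.925, -0.38, 0.0], [-0.38, 0.925, -0.0], [-0.0, -0.0, -1.0]]
force: [0.6, -0.2, 0.9]
grip_width: 0.0006
grasp_force: 0.2
```

Call:
carry_out --commands '[{"x": 0, "y": 0, "z": 0.003, "wx": 0, "wy": 0, "wz": 0}, {"x": -0.02, "y": 0, "z": 0.004, "wx": 0, "wy": 0, "wz": 0}, {"x": -0.04, "y": 0, "z": 0.004, "wx": 0, "wy": 0, "wz": 0}, {"x": -0.06, "y": 0, "z": 0.004, "wx": 0, "wy": 0, "wz": 0}, {"x": -0.075, "y": 0, "z": 0.004, "wx": 0, "wy": 0, "wz": 0}, {"x": -0.085, "y": 0, "z": 0.004, "wx": 0, "wy": 0, "wz": 0}, {"x": -0.085, "y": 0, "z": 0.004, "wx": 0, "wy": 0, "wz": 0}]'

```text
t: 7.0
ee_pos: [0.5568, -0.0532, 0.0678]
tool_rot: [[-0.925, -0.38, -0.0], [-0.38, 0.925, -0.0], [0.0, -0.0, -1.0]]
force: [-2.5, -1.4, 3.9]
grip_width: 0.0006
grasp_force: 2.7
```

```bash
python3 -c "
from st import *
st()"
```

```text
t 7.0 box mm [-3.3  0.2 67.8] F [-2.8 -0.4  3.9]
```

Call:
carry_out --commands '[{"x": -0.015, "y": 0, "z": 0, "wx": 0, "wy": 0, "wz": 0}, {"x": -0.03, "y": 0, "z": 0, "wx": 0, "wy": 0, "wz": 0}, {"x": -0.045, "y": 0, "z": 0, "wx": 0, "wy": 0, "wz": 0}, {"x": -0.06, "y": 0, "z": 0, "wx": 0, "wy": 0, "wz": 0}, {"x": -0.07, "y": 0, "z": 0, "wx": 0, "wy": 0, "wz": 0}, {"x": -0.07, "y": 0, "z": 0, "wx": 0, "wy": 0, "wz": 0}]'

```text
t: 7.6
ee_pos: [0.5699, -0.0477, 0.0678]
tool_rot: [[-0.925, -0.38, 0.0], [-0.38, 0.925, 0.0], [-0.001, 0.0, -1.0]]
force: [-2.9, -1.6, 3.2]
grip_width: 0.0004
grasp_force: 2.7
```

```bash
python3 -c "
from st import *
st()"
```

```text
t 7.6 box mm [11.   0.4 67.8] F [-3.3 -0.4  3.2]
```

Call:
carry_out --commands '[{"x": -0.005, "y": 0, "z": 0, "wx": 0, "wy": 0, "wz": 0}, {"x": -0.01, "y": 0, "z": 0, "wx": 0, "wy": 0, "wz": 0}, {"x": -0.012, "y": 0, "z": 0, "wx": 0, "wy": 0, "wz": 0}, {"x": -0.012, "y": 0, "z": 0, "wx": 0, "wy": 0, "wz": 0}, {"x": -0.012, "y": 0, "z": 0, "wx": 0, "wy": 0, "wz": 0}]'

```text
t: 8.1
ee_pos: [0.5718, -0.0469, 0.0679]
tool_rot: [[-0.925, -0.38, 0.0], [-0.38, 0.925, 0.0], [-0.0, 0.0, -1.0]]
force: [-4.6, -0.8, 4.6]
grip_width: 0.0008
grasp_force: 2.9
```

```bash
python3 -c "
from st import *
import cv2
st()
a=bot.camera('side')[170:260,240:350];cv2.imwrite('pics/s5.png',cv2.resize(a,None,fx=5,fy=5,interpolation=2))"
```

```text
t 8.1 box mm [13.   0.3 67.9] F [-4.5  1.   4.6]
```

View pics/s5.png

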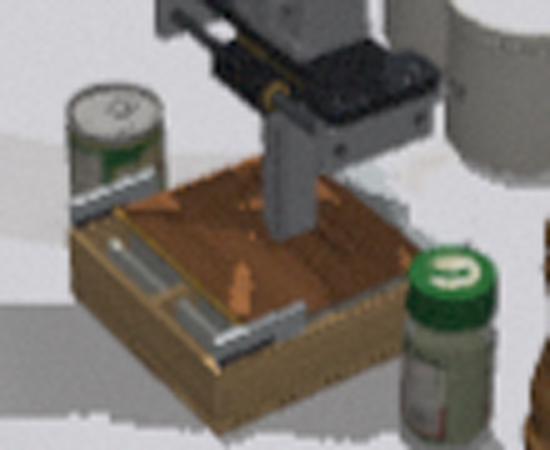

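The hinge edge has moved well forward (about 20 mm) and the far edge is under the lip. I lift off straight up.

Call:
carry_out --commands '[{"x": 0.003, "y": 0, "z": -0.01, "wx": 0, "wy": 0, "wz": 0}, {"x": 0.01, "y": 0, "z": -0.03, "wx": 0, "wy": 0, "wz": 0}, {"x": 0.02, "y": 0, "z": -0.1, "wx": 0, "wy": 0, "wz": 0}, {"x": 0.1, "y": 0, "z": -0.25, "wx": 0, "wy": 0, "wz": 0}, {"x": 0.3, "y": 0, "z": -0.5, "wx": 0, "wy": 0, "wz": 0}, {"x": 0.6, "y": 0, "z": -0.7, "wx": 0, "wy": 0, "wz": 0}, {"x": 0.8, "y": 0, "z": -0.7, "wx": 0, "wy": 0, "wz": 0}, {"x": 0.8, "y": 0, "z": -0.7, "wx": 0, "wy": 0, "wz": 0}, {"x": 0.8, "y": 0, "z": -0.7, "wx": 0, "wy": 0, "wz": 0}, {"x": 0.8, "y": 0, "z": -0.7, "wx": 0, "wy": 0, "wz": 0}]'

```text
t: 9.15
ee_pos: [0.4243, -0.108, 0.2087]
tool_rot: [[-0.925, -0.379, 0.002], [-0.379, 0.925, -0.001], [-0.002, -0.002, -1.0]]
force: [0.1, 1.1, -0.1]
grip_width: 0.0006
grasp_force: 0.0
```

```bash
python3 -c "
from st import *
import cv2
st()
a=bot.camera('side')[170:260,240:350];b=bot.camera('top')[150:240,250:360];cv2.imwrite('pics/s6.png',cv2.resize(np.vstack([a,b]),None,fx=3.3,fy=3.3,interpolation=2))"
```

```text
t 9.15 box mm [-1.466e+02 -2.000e-01  2.087e+02] F [ 0.5  0.9 -0.1]
```

View pics/s6.png

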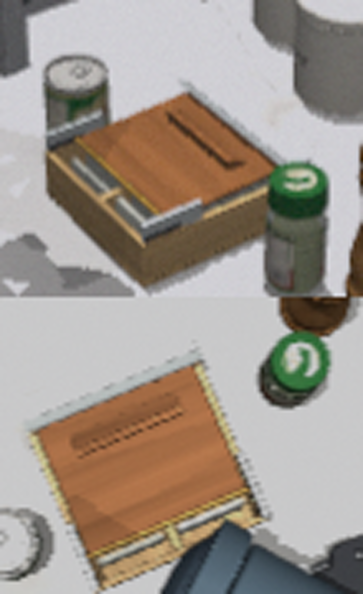

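The flap stays flat with its edge beneath the lip, and the robot is clear of everything.

```bash
python3 -c "
from bench import bot
print(bot.job_done())"
```

```text
the job is handed in; nothing more can be done
None
```

The tea box is closed and the job is handed in at about 9 s of the 38 s allowed: the flap lies flat, slid roughly 20 mm (estimated) so its edge stays under the lip with the arm clear, the jar and tin beside the box looked unmoved, and no verdict came back.

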